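# Open the vent of the bench water tank

### The job

Open the vent of the white water tank: first lift the tab that lies over its cap and flip it all the way back, then unscrew the cap anticlockwise until you feel it come up against its stop, and let go. The neck under the cap is weak, so do not wrench it by turning on against the stop. Leave everything else on the bench where it is.

Things in the scene. Friction and masses are not known exactly. Their poses are not given: they have to be found in the camera images.
- tank: White plastic water tank, fixed to the bench; body 170 (x) x 130 (y) x 90 mm high. Origin: centre of its underside; z up. A neck with a round grey cap stands in the middle of its top (on the tank's z axis). A grey flip-up tab lies across the cap: its hinge is on a post on the tank's -x side of the cap, its free end overhangs the cap on the +x side.
- tab_grip (a point): Centre of the tab's free end, a block 22 mm long, 14 mm wide (along the tank's y) and 12 mm thick, 78 mm from the hinge axis; moves with the tab. Shut, it is 42 mm to +x of the cap's axis and 53 mm above the tank's flat top, free on both sides and below. The stem behind it is 12 mm wide; 14 to 48 mm from the hinge the tab is 26 mm wide.
- tab_hinge (a point): Hinge axis of the tab (fixed to the tank), parallel to the tank's y, 36 mm to the tank's -x side of the cap's axis. The hinge post is 16 mm wide along y.
- tab (a joint): Angle of the tab: 0 shut (level over the cap), grows as the free end is lifted, 2.4 rad is its back stop (leaning back away from the cap). The hinge is stiff (about 0.08 N m) and stays where it is left; short of about 2.0 rad the tab stands in the way of a gripper's body over the cap.
- cap_top (a point): Centre of the top face of the round ribbed cap (48 mm across, 22 mm high); does not turn with the cap. The cap unscrews anticlockwise seen from above, with a drag of about 0.15 N m, climbs 1 mm per rad and stays where it is left. Fully unscrewed it is held captive by a solid stop, its top face then 139.6 mm above the bench.
- cap_mid (a point): The middle of the cap, on its axis half-way up (11 mm below its top face): the height to grip it. The cap may start partly slackened, so the turn left to its stop is not known beforehand: anything from 1.2 to 2.6 rad (70 to 150 degrees), usually more than one grasp.
- neck (a joint): Twist of the flexible vent neck under the cap, positive anticlockwise from above, 0 at rest: it gives like a spring of 3 N m per rad, so the drag of the cap twists it 0.05 rad, and it springs back when the cap is let go. Beyond 0.17 rad (about 0.5 N m on the cap) it is damaged.
- weight: Bystander: brass laboratory weight with a knob, 38 mm across, 46 mm high, standing close beside the tank. Origin: centre of its underside.
- boat: Bystander: wooden model boat, 125 x 44 mm, hull 24 mm high, 74 mm to the top of its mast stub, lying close beside the tank. Origin: centre of its underside.
- jar: Bystander: glass jar with a black lid, 56 mm across, 75 mm high. Origin: centre of its underside.
- beaker: Bystander: clear plastic beaker, 68 mm across, 90 mm high. Origin: centre of its underside.
- bottle: Bystander: white plastic bottle with a plain black cap and no tab, 60 mm across, 150 mm high. Origin: centre of its underside.
- driver: Bystander: screwdriver lying flat.
- cart: Bystander: small wooden model cart on four wheels, 110 x 76 mm, 32 mm high. Origin: centre of its underside.
Mind the look-alikes: they are no part of the job. Leave any brown look-alike of the tank alone.

How it is judged:
By the outcome, as a careful person would: the job done as asked, in the order asked, and still so for the second after the job is handed in, with the robot touching nothing.
It also fails if it takes over 72 s, if anything falls off the work surface, if the arm or the gripper's body presses on something with over 40 N, if the wrist force passes 120 N, or if a joint passes its speed limit or range.

### The arm

A 6-joint arm with a two-finger parallel gripper is mounted at the origin on the work surface. World frame = base frame: x ahead of the robot, y to its left, z up, the work surface at z = 0. Lengths are in m, angles in degrees, forces in N, time in s.
With the tool pointing down it reaches from about 0.3 to 0.75 m from the base axis. Payload 8.5 kg.
Tool frame: the origin (TCP) lies between the finger pads; the fingertips stand ahead of it and the grasp point (between the pads) lies 8 mm behind it (env.tcp_to_tips is the z of the fingertips in the tool frame, in m); z points along the fingers, x is the direction in which the jaws open and shut, and the axes are right-handed (so a half turn about z gives the same grasp; the last joint's range is limited). The gripper opens to 85 mm and grips with 20 to 120 N. Pads are 22 mm wide; open, the fingers measure 114 mm over their backs; the gripper's body (76 mm by 85 mm) begins 54 mm behind the grasp point. The pads swing forward as they close: fully open they stand 13 mm farther back than shut.
Start: joints at [-88.596, 21.807, 74.336, -0, 83.858, -12.336], TCP at [0.131, -0.534, 0.242] pointing down, gripper open.
Joint ranges: [-178.18, 178.18], [-50.72, 133.34], [12.68, 142.11], [-81.47, 261.47], [9.98, 163.14], [-165.26, 165.26]. Speed limits (degrees/s): [136.94, 136.94, 180, 180, 180, 180].

### API

Orientations are given as a 3x3 rotation matrix whose columns are the frame's x, y, z axes.
In Python, from rig import observe, viewer, env gives the robot as it stands.
- The arm moves only by the tool jog_arm, never from a script. Its arguments are lists of equal length, an entry for each row: "dr": the turn, a rotation vector about the tool's x, y, z in rad, a list of three; "slide": the shift along the tool's x, y, z in m, a list of three; "gripper": the opening, from -1 (shut) to 1 (fully open), so that 0 is half open. In form: {"dr": [[rx, ry, rz], ...], "slide": [[dx, dy, dz], ...], "gripper": [gripper, ...]}. A call has exactly 10 rows; each row shifts and turns the commanded pose from where the row before left it, along the tool's axes as they then stand; what a row does not reach is not made up. A row lasts 1/10 s, in which the tool goes at most 50 mm and 8.59 degrees, less where a joint would pass 70% of its speed; a pose out of reach is approached as far as the arm can. A call is refused whole if a number of a shift passes 0.05 or a number of a turn 0.15, either way. A call with a gripper value outside its range is refused whole. The fingers move at their own pace and stop on an object; "force" is the grip in N (left out, the last holds). Time passes only in rows, so rows that do not move let the fingers close, or fill a call up. It gives the time, the measured TCP pose, the force and the opening at its end, in the units of the state.
- observe(): the state, without advancing time (a new reading comes with each control period).
- viewer.get_image(name): name is "scene" or "top" or "wrist"; returns a dict with "pixels" (384x512x3 uint8, blue, green, red), "camera_matrix" (3x3 intrinsics, pixels), "R" (3x3) and "t" (3): a world point X has camera coordinates R X + t. Camera axes: x right, y down, z forward; pixel columns grow to the right and rows downward; lengths in m; the calibration is good to about 2 mm. A picture is of the moment at which its call begins. There is no depth.
- env.close_job(): hands the job in, once; it reports no verdict.
The state is a dict: "time_s": time; "q": joint angles; "qvel": joint speeds; "joint_efforts": joint torques, N m; "position": TCP position; "tool_rot": TCP orientation; "ft_force": force on the tool from outside, world axes, zero at the start; "wrist_torque": the same for the moment, N m; "grip_width": finger opening in m.
Only numpy, scipy, OpenCV 4.12 (cv2) and the standard library are available. Lean on these libraries where they do the work, as an engineer would, in place of code of your own. Each camera call takes 0.05 s, during which the arm holds its last target.

## Working session

There is one attempt and no reset: what is moved stays moved. The work goes in short steps, Python scripts to look and compute and a tool call to move; the robot and the scene stay as the last step left them, time stands still between calls to the robot, and variables do not carry over. Pictures are saved under pics/ and viewed, and the job is handed in when it is done.

Besides the shell and the picture viewer there is one more tool, called after "Request:" by a JSON object that holds its "fn" and its "kwargs", one argument or row to a line. jog_arm: Moves the arm, as the interface text tells. Its arguments: {"type":"object","properties":{"dr":{"type":"array","items":{"type":"array","items":{"type":"number"}}},"slide":{"type":"array","items":{"type":"array","items":{"type":"number"}}},"gripper":{"type":"array","items":{"type":"number"}},"force":{"type":"number"}},"required":["dr","slide","gripper"]}

```bash
mkdir -p pics; ls; python3 - <<'E'
from rig import observe, viewer, env
import cv2
s=observe(); print(s, env.tcp_to_tips)
for n in ("scene","top","wrist"):
    d=viewer.get_image(n); cv2.imwrite(f"pics/{n}0.png",d["pixels"]); print(n,d["camera_matrix"].tolist(),d["R"].tolist(),d["t"].tolist())
E
```

```text
pics
{'time_s': 0.0, 'q': array([-8.85948497e+01,  2.18401497e+01,  7.43887576e+01,  7.71202760e-04,
        8.38556637e+01, -1.23363937e+01]), 'qvel': array([-0.05300419,  0.03485363,  0.02455203,  0.10660184, -0.00998497,
       -0.02322587]), 'joint_efforts': array([-1.27780040e-03, -4.48457658e+01, -2.31280643e+01, -2.48087417e-04,
        4.65825447e-03, -1.11005596e-05]), 'position': array([ 0.13063632, -0.53395773,  0.24169607]), 'tool_rot': array([[ 2.37541110e-01, -9.71377486e-01, -2.28168808e-05],
       [-9.71376420e-01, -2.37540884e-01,  1.47592625e-03],
       [-1.43910147e-03, -3.28429378e-04, -9.99998911e-01]]), 'ft_force': array([-0.03409043,  0.38089643,  0.90375609]), 'wrist_torque': array([-0.05283553,  0.00720449,  0.00872354]), 'grip_width': 0.08559440897792138} 0.011
scene [[378.4143217988819, 0.0, 253.52584401278492], [0.0, 378.4143217988819, 188.71790419438696], [0.0, 0.0, 1.0]] [[0.07034121500993167, 0.9974341770050921, -0.013310748029338574], [0.6038457386984006, -0.05319809738421694, -0.7953240133998736], [-0.7939914592278114, 0.047906418952718036, -0.6060383962228937]] [-0.12776087739403483, -0.19853242308436927, 1.5853338497448035]
top [[433.9030489624765, 0.0, 250.38021478670092], [0.0, 433.9030489624765, 182.01832295332633], [0.0, 0.0, 1.0]] [[0.004189805463241572, -0.9997439695315135, -0.0222360274229077], [-0.9962637440740334, -0.0022550153389284205, -0.08633346482917127], [0.0862612182488095, 0.02251466835628075, -0.9960181182764888]] [0.09267615129534322, 0.46574549513858204, 1.5478913052865764]
wrist [[302.90338243079736, 0.0, 262.28712827384544], [0.0, 302.90338243079736, 196.31568366592714], [0.0, 0.0, 1.0]] [[0.23663869110022437, -0.9715976995053129, -0.00020047532754196513], [-0.9389431819255888, -0.22873851375341328, 0.2570299465846949], [-0.2497755612341292, -0.06063499519142288, -0.9664034180239186]] [-0.549553958251023, -0.03371959342915561, 0.3768968736862734]
```

View pics/scene0.png

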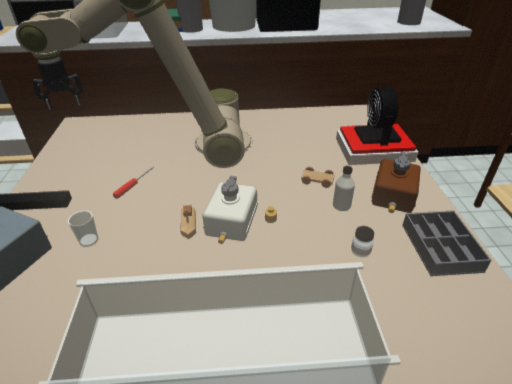

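View pics/top0.png

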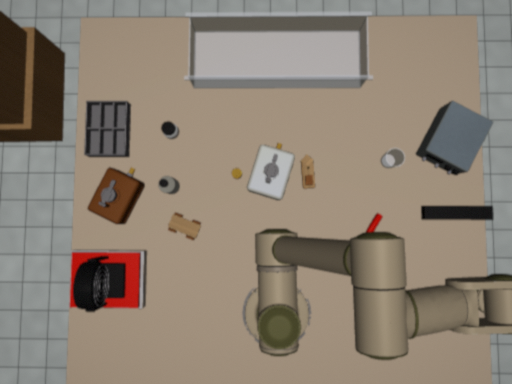

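View pics/wrist0.png

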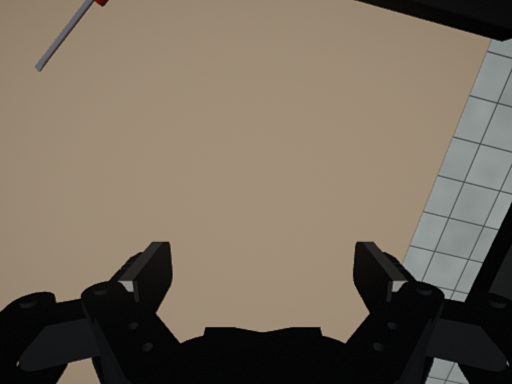

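```bash
python3 - <<'E'
import cv2
a=cv2.imread("pics/top0.png")[130:215,220:330]; b=cv2.imread("pics/scene0.png")[165:250,170:290]
cv2.imwrite("pics/topc.png",cv2.resize(a,None,fx=7,fy=7,interpolation=cv2.INTER_CUBIC))
cv2.imwrite("pics/scenec.png",cv2.resize(b,None,fx=6.5,fy=6.5,interpolation=cv2.INTER_CUBIC))
E
```

```text
(no output)
```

View pics/topc.png

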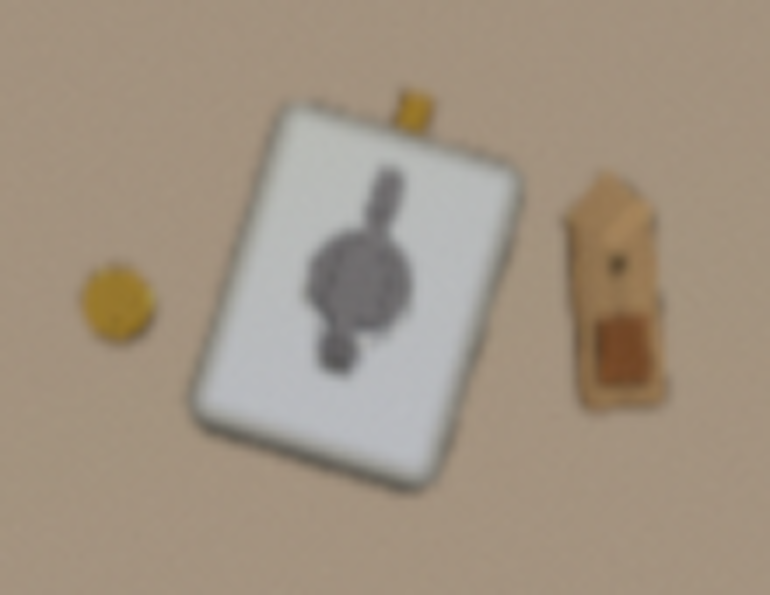

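View pics/scenec.png

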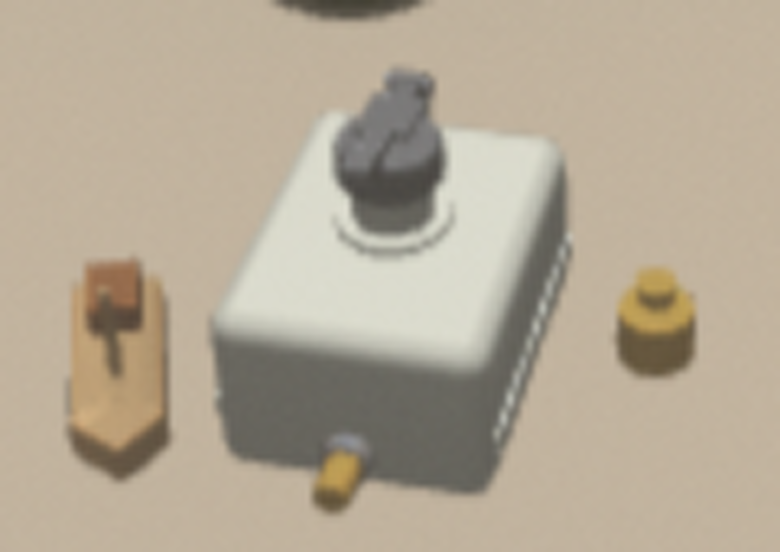

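```bash
cat > h.py <<'E'
import numpy as np, cv2
from rig import observe, viewer, env
def proj(d,X):
    c=np.asarray(d["R"])@np.atleast_2d(X).T+np.asarray(d["t"])[:,None]
    p=np.asarray(d["camera_matrix"])@c
    return (p[:2]/p[2]).T
def ray(d,uv,z):
    R=np.asarray(d["R"]);t=np.asarray(d["t"]);K=np.asarray(d["camera_matrix"])
    o=-R.T@t; v=R.T@np.linalg.inv(K)@np.array([uv[0],uv[1],1.])
    return o+v*(z-o[2])/v[2]
E
python3 - <<'E'
from h import *
d=viewer.get_image("top"); s=viewer.get_image("scene")
T=lambda p:(220+p[0]/7,130+p[1]/7); S=lambda p:(170+p[0]/6.5,165+p[1]/6.5)
c=[ray(d,T(p),.09) for p in [(290,103),(522,172),(428,492),(192,412)]]
for x in c: print(x)
print("mean",np.mean(c,0))
print("cap top view", ray(d,T((358,283)),.137), "free",ray(d,T((390,170)),.143),"short",ray(d,T((338,355)),.143))
print("cap scene", ray(s,S((388,150)),.137), "tab back end",ray(s,S((405,85)),.143))
print("weight",ray(d,T((118,305)),.046),"boat",ray(d,T((615,290)),.024), "boatbow",ray(d,T((605,175)),.024))
E
```

```text
[0.5899073  0.05470243 0.09      ]
[ 0.55537377 -0.0602712   0.09      ]
[ 0.39666754 -0.01345726  0.09      ]
[0.43575934 0.10271819 0.09      ]
mean [0.49442699 0.02092304 0.09      ]
cap top view [0.49456875 0.0221039  0.137     ] free [0.54829466 0.00696489 0.143     ] short [0.45938974 0.03176657 0.143     ]
cap scene [0.50830598 0.02461843 0.137     ] tab back end [0.46750204 0.03355657 0.143     ]
weight [0.49342961 0.14199704 0.046     ] boat [ 0.50400462 -0.11307139  0.024     ] boatbow [ 0.56379652 -0.10834735  0.024     ]
```

The possible confusions are the white tank with a grey cap at scene (232,205) / top (271,170), the brown twin at scene (397,180) / top (115,195), and the white bottle with a black cap at scene (344,188) / top (169,185). I choose the white tank. The crop shows the grey cap, the long thin tab stem toward the spigot (its free end, away from the robot), and the short hinge block toward the robot. The yaw is about -16.7° and the centre about (0.4945, 0.0215).

Next I move above the free end for a closer look.

Request:
{"fn": "jog_arm", "kwargs": {
  "dr": [
    [0,0,0.133],
    [0,0,0.133],
    [0,0,0.133],
    [0,0,0.133],
    [0,0,0],
    [0,0,0],
    [0,0,0],
    [0,0,0],
    [0,0,0],
    [0,0,0]
  ],
  "slide": [
    [0,0,0],
    [0,0,0],
    [0,0,0],
    [0,0,0],
    [-0.0455,-0.0165,0],
    [-0.0455,-0.0165,0],
    [-0.0455,-0.0165,0],
    [-0.0455,-0.0165,0],
    [-0.0455,-0.0165,0],
    [-0.0455,-0.0165,0]
  ],
  "gripper": [0,0,0,0,0,0,0,0,0,0],
  "force": 20
}}

```text
time_s: 1.25
position: [0.3048, -0.2996, 0.2424]
tool_rot: [[-0.289, -0.957, 0.0], [-0.957, 0.289, -0.0], [0.0, -0.0, -1.0]]
ft_force: [0.7, -1.1, -0.3]
grip_width: 0.0428
```

Request:
{"fn": "jog_arm", "kwargs": {
  "dr": [
    [0,0,0],
    [0,0,0],
    [0,0,0],
    [0,0,0],
    [0,0,0],
    [0,0,0],
    [0,0,0],
    [0,0,0],
    [0,0,0],
    [0,0,0]
  ],
  "slide": [
    [-0.0455,-0.0165,0],
    [-0.0455,-0.0165,0],
    [-0.0455,-0.0165,0],
    [-0.0455,-0.0165,0],
    [-0.0455,-0.0165,0],
    [-0.0455,-0.0165,0],
    [-0.0455,-0.0165,0],
    [-0.0455,-0.0165,0],
    [0,0,0],
    [0,0,0]
  ],
  "gripper": [0,0,0,0,0,0,0,0,0,0]
}}

```text
time_s: 2.25
position: [0.5354, 0.0099, 0.2419]
tool_rot: [[-0.286, -0.958, -0.001], [-0.958, 0.286, -0.0], [0.0, 0.001, -1.0]]
ft_force: [0.2, -0.5, -0.0]
grip_width: 0.0425
```

```bash
python3 - <<'E'
from h import *
d=viewer.get_image("wrist"); cv2.imwrite("pics/w1.png",cv2.resize(d["pixels"],None,fx=1.5,fy=1.5,interpolation=cv2.INTER_CUBIC))
import pickle; pickle.dump(d,open("w1.pkl","wb"))
print(observe())
E
```

```text
{'time_s': 2.3, 'q': array([-1.17116352e+01,  2.03338129e+01,  7.66919674e+01, -1.78486050e-02,
        8.30125323e+01,  9.50132342e+01]), 'qvel': array([-1.60740308, -0.87698976,  0.57780814,  0.07599517, -0.03972257,
        0.06244131]), 'joint_efforts': array([ 1.40352007e+00, -4.27016151e+01, -2.32222849e+01,  5.68118307e-02,
       -7.31203269e-03,  2.39857519e-02]), 'position': array([0.53500633, 0.00901254, 0.24209514]), 'tool_rot': array([[-2.87739715e-01, -9.57708380e-01, -7.17518625e-04],
       [-9.57708579e-01,  2.87739900e-01, -1.67034261e-04],
       [ 3.66428849e-04,  6.39111352e-04, -9.99999729e-01]]), 'ft_force': array([-0.05140482, -0.44855813, -0.2401383 ]), 'wrist_torque': array([ 0.02185126,  0.05558941, -0.00701027]), 'grip_width': 0.0428336802965887}
```

View pics/w1.png

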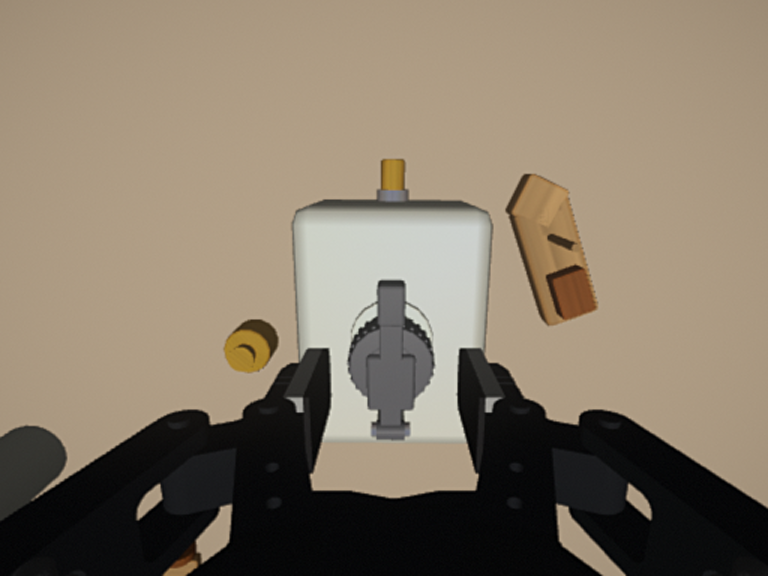

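```bash
python3 - <<'E'
from h import *
import pickle; d=pickle.load(open("w1.pkl","rb"))
im=d["pixels"][170:310,190:340]; cv2.imwrite("pics/w1c.png",cv2.resize(im,None,fx=4,fy=4,interpolation=cv2.INTER_CUBIC))
for yaw,c in [(-16.7,(.4945,.0215))]:
    a=np.radians(yaw);X=np.array([np.cos(a),np.sin(a)]);Y=np.array([-X[1],X[0]])
    for n,x,y,z in [("grip top tip",53,0,149),("tip L",53,7,149),("tip R",53,-7,149),("hinge",-36,0,143),("capL",0,24,127),("capR",0,-24,127),("tankFL",85,65,80),("tankFR",85,-65,80)]:
        p=np.array([*(np.array(c)+X*x/1e3+Y*y/1e3),z/1e3]); q=proj(d,p)[0]; print(n,p.round(4),(q*1.5).round(1), ((q-[190,170])*4).round(1))
E
```

```text
grip top tip [0.5453 0.0063 0.149 ] [393.6 282.5] [289.5  73.3]
tip L [0.5473 0.013  0.149 ] [379.7 282.5] [252.6  73.3]
tip R [ 5.433e-01 -4.000e-04  1.490e-01] [407.4 282.5] [326.4  73.3]
hinge [0.46   0.0318 0.143 ] [393.5 432.1] [289.3 472.3]
capL [0.5014 0.0445 0.127 ] [352.3 362.2] [179.5 285.8]
capR [ 0.4876 -0.0015  0.127 ] [434.6 362.2] [399.  285.8]
tankFL [0.5946 0.0593 0.08  ] [291.  208.2] [  16.1 -124.9]
tankFR [ 0.5572 -0.0652  0.08  ] [495.8 208.2] [ 562.2 -124.7]
```

View pics/w1c.png

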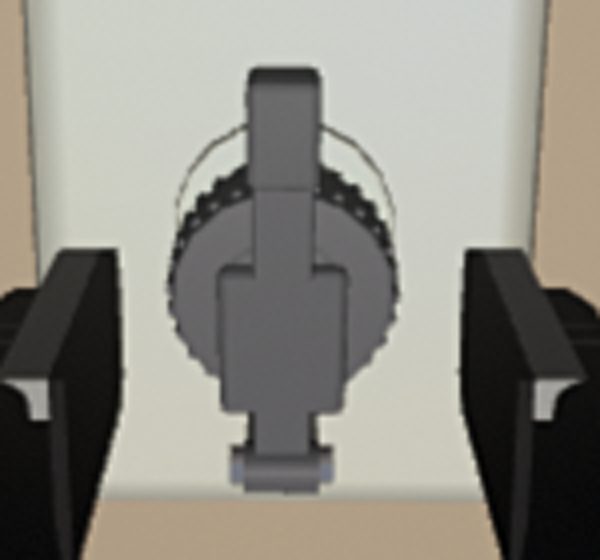

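The crop shows the tab at (284,67)-(284,475): free block away from the robot, and hinge pin near it. The model projection agrees within about 1 mm, so I refine the cap axis to (0.4953, 0.0223). Now I descend onto the block.

Request:
{"fn": "jog_arm", "kwargs": {
  "dr": [
    [0,0,0],
    [0,0,0],
    [0,0,0],
    [0,0,0],
    [0,0,0],
    [0,0,0],
    [0,0,0],
    [0,0,0],
    [0,0,0],
    [0,0,0]
  ],
  "slide": [
    [-0.0013,0,0.014],
    [0,0,0.02],
    [0,0,0.02],
    [0,0,0.02],
    [0,0,0.015],
    [0,0,0.01],
    [0,0,0.008],
    [0,0,0],
    [0,0,0],
    [0,0,0]
  ],
  "gripper": [0,0,0,0,0,0,0,-0.8,-0.8,-0.8],
  "force": 20
}}

```text
time_s: 3.3
position: [0.5361, 0.0109, 0.136]
tool_rot: [[-0.288, -0.958, 0.002], [-0.958, 0.288, 0.001], [-0.001, -0.001, -1.0]]
ft_force: [1.6, 4.2, -1.0]
grip_width: 0.0137
```

Request:
{"fn": "jog_arm", "kwargs": {
  "dr": [
    [0,0,0],
    [0,0,0],
    [0,0,0],
    [0,0,0],
    [0,0,0],
    [0,0,0],
    [0,0,0],
    [0,0,0],
    [0,0,0],
    [0,0,0]
  ],
  "slide": [
    [0,0,0],
    [0,0,0],
    [0,0,0],
    [0,0,0],
    [0,0,0],
    [0,0,0],
    [0,0,0],
    [0,0,0],
    [0,0,0],
    [0,0,0]
  ],
  "gripper": [-0.8,-0.8,-0.8,-0.8,-0.8,-0.8,-0.8,-0.8,-0.8,-0.8]
}}

```text
time_s: 4.3
position: [0.5361, 0.0108, 0.1358]
tool_rot: [[-0.288, -0.958, 0.001], [-0.958, 0.288, 0.0], [-0.001, -0.001, -1.0]]
ft_force: [1.3, 5.3, 1.5]
grip_width: 0.0139
```

```bash
python3 - <<'E'
from h import *
d=viewer.get_image("wrist"); cv2.imwrite("pics/w2.png",cv2.resize(d["pixels"],None,fx=1.5,fy=1.5,interpolation=cv2.INTER_CUBIC))
print(observe())
E
```

```text
{'time_s': 4.35, 'q': array([-1.15234353e+01,  2.63062312e+01,  8.61650786e+01,  4.95096206e-02,
        6.74503840e+01,  9.51961071e+01]), 'qvel': array([-0.02063489, -0.02926578, -0.0292549 , -0.05934495, -0.00102119,
        0.04028322]), 'joint_efforts': array([ -2.55673014, -44.80433464, -18.68539274,  -1.15402021,
         0.23572208,  -0.1040807 ]), 'position': array([0.53612507, 0.01081366, 0.13581493]), 'tool_rot': array([[-2.88003331e-01, -9.57628234e-01,  1.49870486e-03],
       [-9.57628966e-01,  2.88004348e-01,  5.08906618e-04],
       [-9.18976862e-04, -1.28863638e-03, -9.99998747e-01]]), 'ft_force': array([2.45734901, 4.63250105, 0.75857209]), 'wrist_torque': array([ 0.69361922, -0.21832012, -0.1078275 ]), 'grip_width': 0.013395113771382194}
```

View pics/w2.png

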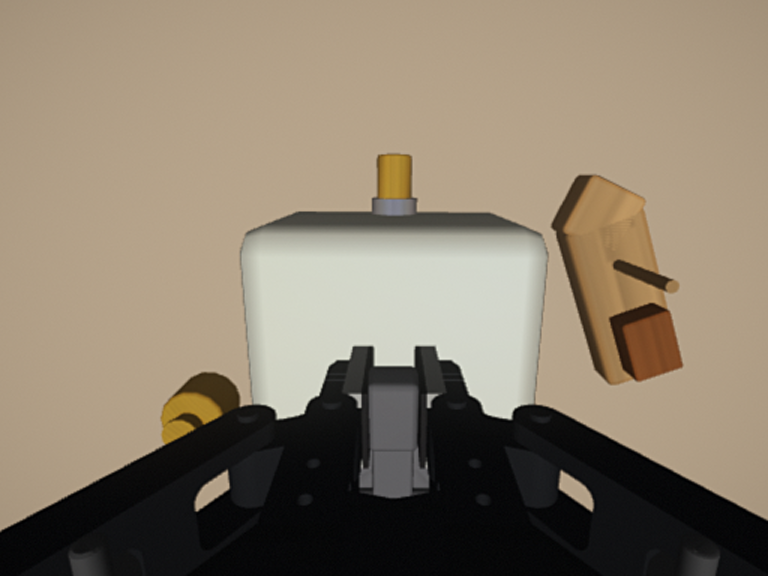

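```bash
python3 - <<'E'
import numpy as np
t=np.arange(0,2.41,.08); c=np.cos(t);s=np.sin(t)
for k in range(3):
    print([[0,round(-78*(c[i+1]-c[i])/1e3,4),round(-78*(s[i+1]-s[i])/1e3,4)] for i in range(10*k,10*k+10)])
E
```

```text
[[0, np.float64(0.0002), np.float64(-0.0062)], [0, np.float64(0.0007), np.float64(-0.0062)], [0, np.float64(0.0012), np.float64(-0.0061)], [0, np.float64(0.0017), np.float64(-0.006)], [0, np.float64(0.0022), np.float64(-0.0058)], [0, np.float64(0.0027), np.float64(-0.0056)], [0, np.float64(0.0031), np.float64(-0.0054)], [0, np.float64(0.0035), np.float64(-0.0051)], [0, np.float64(0.0039), np.float64(-0.0049)], [0, np.float64(0.0043), np.float64(-0.0045)]]
[[0, np.float64(0.0046), np.float64(-0.0042)], [0, np.float64(0.005), np.float64(-0.0038)], [0, np.float64(0.0052), np.float64(-0.0034)], [0, np.float64(0.0055), np.float64(-0.0029)], [0, np.float64(0.0057), np.float64(-0.0025)], [0, np.float64(0.0059), np.float64(-0.002)], [0, np.float64(0.006), np.float64(-0.0015)], [0, np.float64(0.0061), np.float64(-0.0011)], [0, np.float64(0.0062), np.float64(-0.0006)], [0, np.float64(0.0062), np.float64(-0.0001)]]
[[0, np.float64(0.0062), np.float64(0.0004)], [0, np.float64(0.0062), np.float64(0.0009)], [0, np.float64(0.0061), np.float64(0.0014)], [0, np.float64(0.0059), np.float64(0.0019)], [0, np.float64(0.0058), np.float64(0.0024)], [0, np.float64(0.0056), np.float64(0.0028)], [0, np.float64(0.0053), np.float64(0.0033)], [0, np.float64(0.005), np.float64(0.0037)], [0, np.float64(0.0047), np.float64(0.0041)], [0, np.float64(0.0044), np.float64(0.0044)]]
```

Request:
{"fn": "jog_arm", "kwargs": {
  "dr": [
    [0,0,0],
    [0,0,0],
    [0,0,0],
    [0,0,0],
    [0,0,0],
    [0,0,0],
    [0,0,0],
    [0,0,0],
    [0,0,0],
    [0,0,0]
  ],
  "slide": [
    [-0.001,0.0002,-0.0062],
    [0,0.0007,-0.0062],
    [0,0.0012,-0.0061],
    [0,0.0017,-0.006],
    [0,0.0022,-0.0058],
    [0,0.0027,-0.0056],
    [0,0.0031,-0.0054],
    [0,0.0035,-0.0051],
    [0,0.0039,-0.0049],
    [0,0.0043,-0.0045]
  ],
  "gripper": [-0.8,-0.8,-0.8,-0.8,-0.8,-0.8,-0.8,-0.8,-0.8,-0.8],
  "force": 20
}}

```text
time_s: 5.35
position: [0.5133, 0.0182, 0.1916]
tool_rot: [[-0.288, -0.958, 0.001], [-0.958, 0.288, -0.0], [0.0, -0.001, -1.0]]
ft_force: [-0.3, -0.2, -6.7]
grip_width: 0.0137
```

```bash
python3 - <<'E'
from h import *
d=viewer.get_image("wrist"); cv2.imwrite("pics/w3.png",cv2.resize(d["pixels"],None,fx=1.5,fy=1.5,interpolation=cv2.INTER_CUBIC))
d=viewer.get_image("scene"); cv2.imwrite("pics/s3.png",cv2.resize(d["pixels"][100:250,150:320],None,fx=4,fy=4,interpolation=cv2.INTER_CUBIC))
s=observe(); print(s["ft_force"],s["wrist_torque"],s["position"],s["grip_width"])
E
```

```text
[-2.19664266  0.06875267 -2.64508983] [ 0.18577005  0.28927084 -0.04849151] [0.51315827 0.01828357 0.1918618 ] 0.013380592164743289
```

View pics/s3.png

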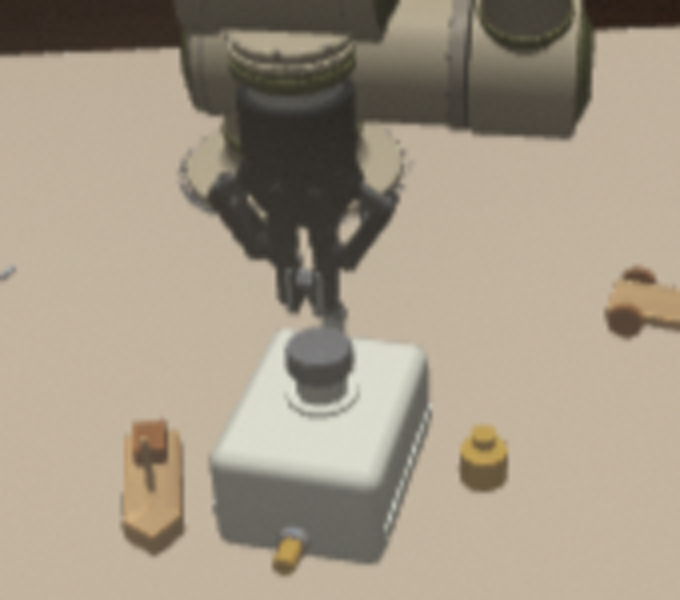

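View pics/w3.png

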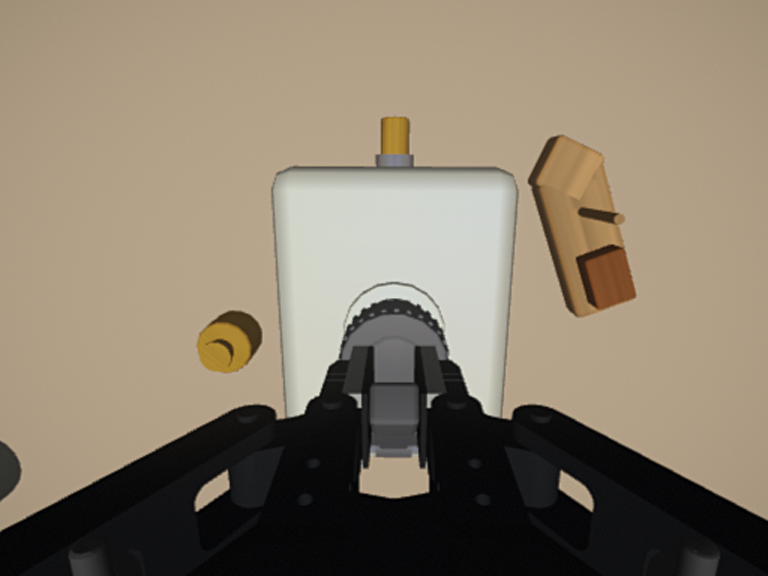

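The tab has lifted off the cap, with its block still between the pads at (393,400). Forces are small, so I continue the arc.

Request:
{"fn": "jog_arm", "kwargs": {
  "dr": [
    [0,0,0],
    [0,0,0],
    [0,0,0],
    [0,0,0],
    [0,0,0],
    [0,0,0],
    [0,0,0],
    [0,0,0],
    [0,0,0],
    [0,0,0]
  ],
  "slide": [
    [0,0.0046,-0.0042],
    [0,0.005,-0.0038],
    [0,0.0052,-0.0034],
    [0,0.0055,-0.0029],
    [0,0.0057,-0.0025],
    [0,0.0059,-0.002],
    [0,0.006,-0.0015],
    [0,0.0061,-0.0011],
    [0,0.0062,-0.0006],
    [0,0.0062,-0.0001]
  ],
  "gripper": [-0.8,-0.8,-0.8,-0.8,-0.8,-0.8,-0.8,-0.8,-0.8,-0.8]
}}

```text
time_s: 6.45
position: [0.4593, 0.0346, 0.2136]
tool_rot: [[-0.288, -0.958, 0.001], [-0.958, 0.288, -0.0], [-0.0, -0.001, -1.0]]
ft_force: [4.0, 1.1, -0.5]
grip_width: 0.0138
```

Request:
{"fn": "jog_arm", "kwargs": {
  "dr": [
    [0,0,0],
    [0,0,0],
    [0,0,0],
    [0,0,0],
    [0,0,0],
    [0,0,0],
    [0,0,0],
    [0,0,0],
    [0,0,0],
    [0,0,0]
  ],
  "slide": [
    [0,0.0062,0.0004],
    [0,0.0062,0.0009],
    [0,0.0061,0.0014],
    [0,0.0059,0.0019],
    [0,0.0058,0.0024],
    [0,0.0056,0.0028],
    [0,0.0053,0.0033],
    [0,0.005,0.0037],
    [0,0.0047,0.0041],
    [0,0.0044,0.0044]
  ],
  "gripper": [-0.8,-0.8,-0.8,-0.8,-0.8,-0.8,-0.8,-0.8,-0.8,-0.8]
}}

```text
time_s: 7.45
position: [0.4061, 0.0506, 0.1875]
tool_rot: [[-0.288, -0.958, -0.0], [-0.958, 0.288, 0.0], [-0.0, 0.0, -1.0]]
ft_force: [2.9, 4.7, 4.1]
grip_width: 0.0133
```

```bash
python3 - <<'E'
from h import *
d=viewer.get_image("wrist"); cv2.imwrite("pics/w4.png",cv2.resize(d["pixels"],None,fx=1.5,fy=1.5,interpolation=cv2.INTER_CUBIC))
s=observe(); print(s["ft_force"],s["wrist_torque"],s["position"],s["grip_width"])
a=np.radians(-16.7);X=np.array([np.cos(a),np.sin(a)])
r=(s["position"][:2]-[.4957,.0228])@X+.036; z=s["position"][2]+.008-.143; print(r,z,np.hypot(r,z),np.arctan2(z,r))
E
```

```text
[2.63276655 5.54523238 0.80758951] [ 0.67301011 -0.50701862  0.04772681] [0.40540223 0.05079576 0.18686351] 0.013502915182371022
-0.05853411060748739 0.051863510482585806 0.07820528002754581 2.4165445204106764
```

View pics/w4.png

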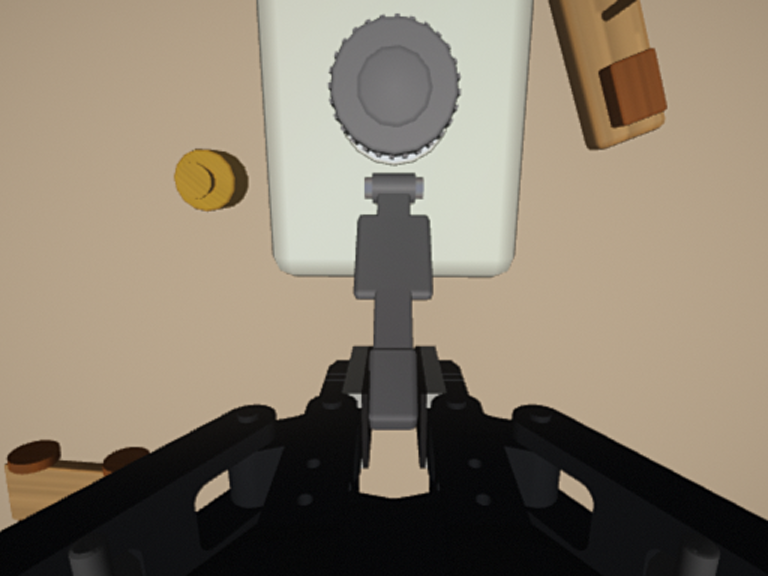

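Request:
{"fn": "jog_arm", "kwargs": {
  "dr": [
    [0,0,0],
    [0,0,0],
    [0,0,0],
    [0,0,0],
    [0,0,0],
    [0,0,0],
    [0,0,0],
    [0,0,0],
    [0,0,0],
    [0,0,0]
  ],
  "slide": [
    [0,0.001,0.001],
    [0,0.001,0.0012],
    [0,0.001,0.0012],
    [0,0.001,0.001],
    [0,0,0],
    [0,0,0],
    [0,0,0],
    [0,0,0],
    [0,0,0],
    [0,0,0]
  ],
  "gripper": [-0.8,-0.8,-0.8,-0.8,-0.8,-0.8,-0.8,-0.8,-0.8,-0.8]
}}

```text
time_s: 8.5
position: [0.4031, 0.0515, 0.1839]
tool_rot: [[-0.288, -0.958, 0.001], [-0.958, 0.288, -0.0], [-0.0, -0.001, -1.0]]
ft_force: [1.6, 4.7, 8.9]
grip_width: 0.0134
```

Request:
{"fn": "jog_arm", "kwargs": {
  "dr": [
    [0,0,0],
    [0,0,0],
    [0,0,0],
    [0,0,0],
    [0,0,0],
    [0,0,0],
    [0,0,0],
    [0,0,0],
    [0,0,0],
    [0,0,0]
  ],
  "slide": [
    [0,0,0],
    [0,0,0],
    [0,0,0],
    [0,0,-0.02],
    [0,0,-0.025],
    [0,0,-0.025],
    [0,-0.025,0],
    [0,-0.025,0],
    [0,-0.025,0],
    [0,-0.022,0]
  ],
  "gripper": [-0.3,-0.3,-0.3,-0.3,-0.3,0,0.5,1,1,1]
}}

```text
time_s: 9.5
position: [0.4964, 0.023, 0.253]
tool_rot: [[-0.288, -0.958, -0.001], [-0.958, 0.288, -0.0], [0.001, 0.001, -1.0]]
ft_force: [0.7, 0.8, 0.1]
grip_width: 0.0856
```

```bash
python3 - <<'E'
from h import *
import pickle
for n in ("wrist","top","scene"):
    d=viewer.get_image(n); pickle.dump(d,open(n+"5.pkl","wb"))
    p=d["pixels"]
    if n=="wrist": cv2.imwrite("pics/w5.png",cv2.resize(p,None,fx=1.5,fy=1.5,interpolation=cv2.INTER_CUBIC))
    if n=="scene": cv2.imwrite("pics/s5.png",cv2.resize(p[100:250,150:320],None,fx=4,fy=4,interpolation=cv2.INTER_CUBIC))
s=observe(); print(s["ft_force"],s["wrist_torque"],s["position"],s["grip_width"],s["q"])
E
```

```text
[ 0.83840461 -0.31790508 -0.48165619] [-0.0514146   0.02189591 -0.00787578] [0.49585533 0.02314592 0.25260277] 0.08560142361060814 [-1.10097881e+01  1.60135076e+01  8.13749972e+01 -1.95140567e-02
  8.27276715e+01  9.57689749e+01]
```

View pics/w5.png

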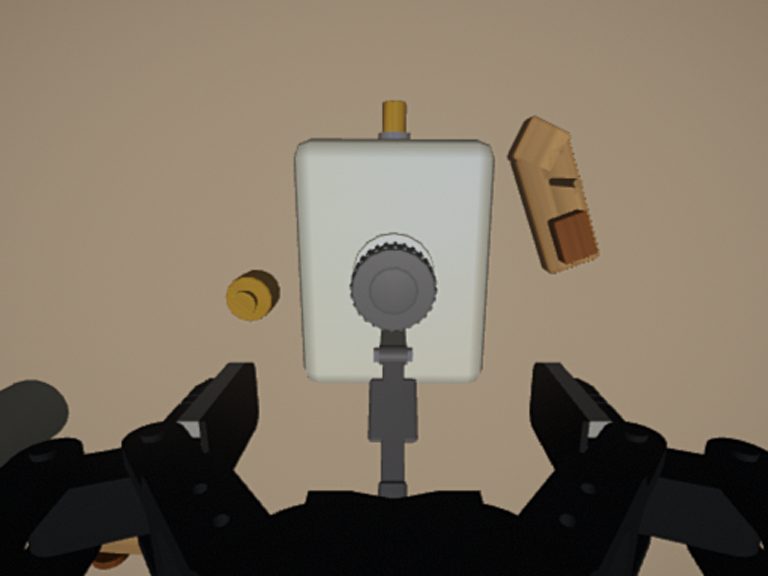

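View pics/s5.png

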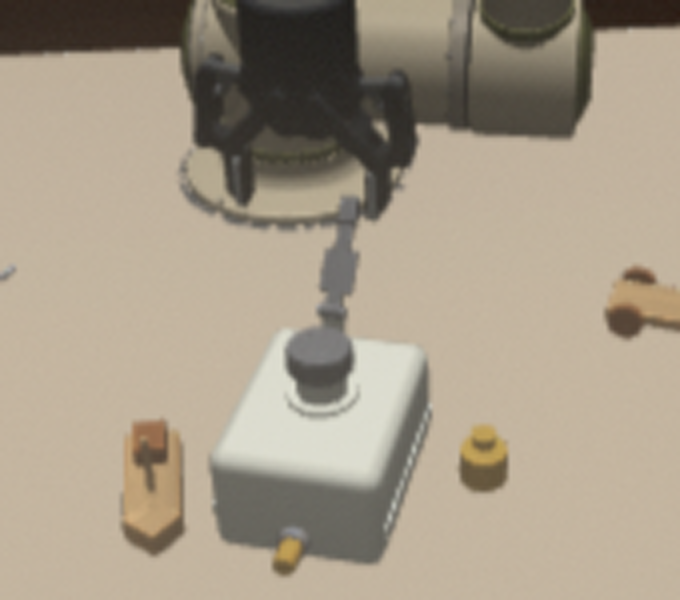

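```bash
python3 - <<'E'
from h import *
import pickle; d=pickle.load(open("wrist5.pkl","rb"))
im=d["pixels"][145:265,200:330]; cv2.imwrite("pics/w5c.png",cv2.resize(im,None,fx=6,fy=6,interpolation=cv2.INTER_CUBIC))
a=np.radians(-16.7);X=np.array([np.cos(a),np.sin(a)]);Y=np.array([-X[1],X[0]])
c=np.array([.4957,.0228])
for n,x,y,z in [("top+x",24,0,137.5),("top-x",-24,0,137.5),("topL",0,24,137.5),("topR",0,-24,137.5),("hinge",-36,0,143),("tabtip low",-36+89*np.cos(2.4),0,143+89*np.sin(2.4))]:
    p=np.array([*(c+X*x/1e3+Y*y/1e3),z/1e3]); q=proj(d,p)[0]; print(n,(q*1.5).round(1),((q-[200,145])*6).round(1))
E
```

```text
top+x [393. 250.] [371.8 129.8]
top-x [393.1 332.8] [372.5 461.3]
topL [350.2 292.5] [201.  299.9]
topR [435.9 292.3] [543.4 299.2]
hinge [393.2 356. ] [372.7 554. ]
tabtip low [393.5 532.5] [ 374.2 1259.8]
```

View pics/w5c.png

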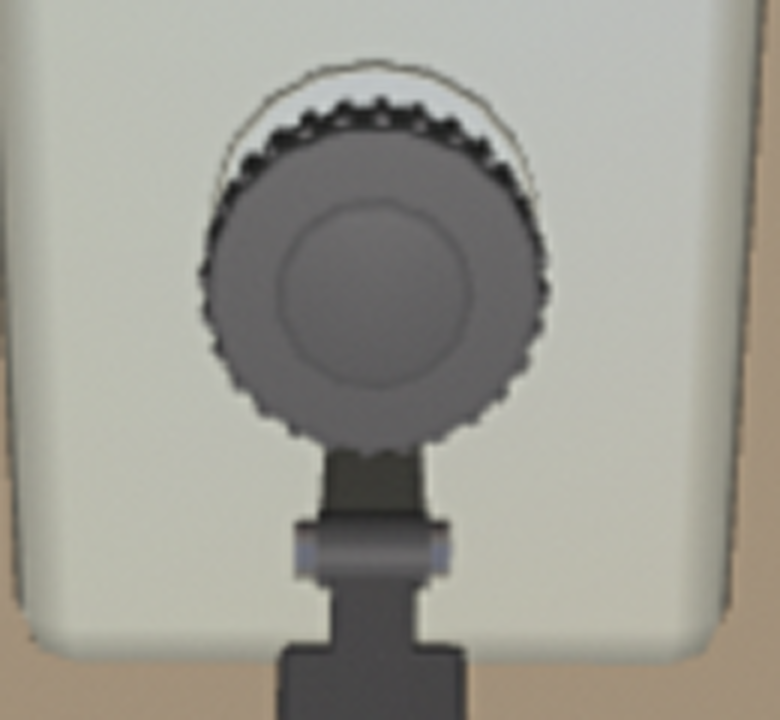

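```bash
python3 - <<'E'
from h import *
import pickle; d=pickle.load(open("wrist5.pkl","rb")); t=pickle.load(open("scene5.pkl","rb"))
a=np.radians(-16.7);X=np.array([np.cos(a),np.sin(a)]);c=np.array([.4956,.0224])
for th in (2.2,2.3,2.4):
  o=[]
  for r,h in ((48,4),(67,6),(14,4)):
    x=-36+r*np.cos(th)+h*np.sin(th); z=143+r*np.sin(th)-h*np.cos(th)
    p=np.array([*(c+X*x/1e3),z/1e3]); o.append((proj(d,p)[0]*1.5).round(1).tolist())
  x=-36+89*np.cos(th); z=143+89*np.sin(th); p=np.array([*(c+X*x/1e3),z/1e3]); o.append(((proj(t,p)[0]-[150,100])*4).round(1).tolist())
  print(th,o)
E
```

```text
2.2 [[394.2, 435.2], [394.3, 473.1], [394.0, 374.3], [341.8, 189.1]]
2.3 [[394.2, 439.2], [394.3, 478.3], [394.0, 376.2], [344.5, 190.8]]
2.4 [[394.2, 442.2], [394.3, 481.7], [394.0, 377.8], [346.9, 193.6]]
```

Request:
{"fn": "jog_arm", "kwargs": {
  "dr": [
    [0,0,0.14],
    [0,0,0.14],
    [0,0,0.14],
    [0,0,0.14],
    [0,0,0.14],
    [0,0,0],
    [0,0,0],
    [0,0,0],
    [0,0,0],
    [0,0,0]
  ],
  "slide": [
    [0.0006,0,0],
    [0,0,0],
    [0,0,0],
    [0,0,0],
    [0,0,0],
    [0,0,0.02],
    [0,0,0.02],
    [0,0,0.02],
    [0,0,0.02],
    [0,0,0]
  ],
  "gripper": [1,1,1,1,1,1,1,1,1,1]
}}

```text
time_s: 10.65
position: [0.4935, 0.0234, 0.1716]
tool_rot: [[-0.837, -0.547, -0.005], [-0.547, 0.837, 0.001], [0.004, 0.004, -1.0]]
ft_force: [-0.4, -0.0, 0.6]
grip_width: 0.0856
```

```bash
python3 - <<'E'
from h import *
d=viewer.get_image("wrist"); cv2.imwrite("pics/w6.png",cv2.resize(d["pixels"],None,fx=1.5,fy=1.5,interpolation=cv2.INTER_CUBIC))
s=observe(); print(s["ft_force"],s["wrist_torque"],s["position"],s["grip_width"],s["q"],s["tool_rot"])
E
```

```text
[ 0.43515673 -0.83571828  0.35284806] [-0.02229723 -0.03078051  0.02249165] [0.49438527 0.02325272 0.17310969] 0.08554750618785946 [-1.10364229e+01  2.01966433e+01  8.93759342e+01 -8.79258781e-03
  7.05818747e+01  1.35802533e+02] [[-8.37105682e-01 -5.47034669e-01 -2.67354392e-03]
 [-5.47037423e-01  8.37108068e-01  3.73990727e-04]
 [ 2.03345929e-03  1.77559834e-03 -9.99996356e-01]]
```

View pics/w6.png

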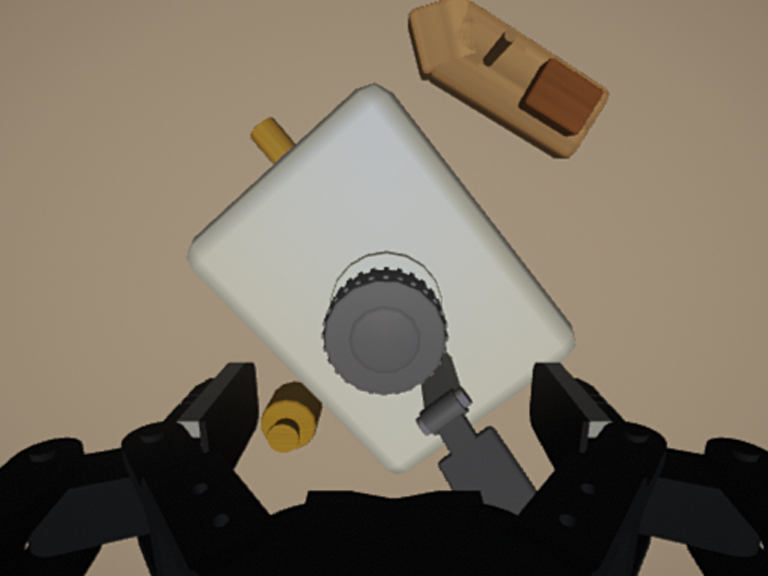

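```bash
python3 - <<'E'
from h import *
d=viewer.get_image("wrist"); s=observe(); print(s["position"],s["tool_rot"][:,2])
im=d["pixels"][175:275,200:315]; cv2.imwrite("pics/w7c.png",cv2.resize(im,None,fx=6.5,fy=6.5,interpolation=cv2.INTER_CUBIC))
import pickle; pickle.dump(d,open("w7.pkl","wb"))
print(ray(d,(386/1.5,339/1.5),.1375))
e=pickle.load(open("wrist5.pkl","rb")); print(ray(e,(200+375/6,145+294/6),.1375))
t=pickle.load(open("top5.pkl","rb"));print(proj(t,[.4956,.0224,.1375]))
E
```

```text
[0.49510356 0.02311748 0.17404622] [-3.37247700e-04 -3.84565273e-05 -9.99999942e-01]
[0.49705103 0.02237497 0.1375    ]
[0.4963606  0.02219037 0.1375    ]
[[271.05824516 170.10573007]]
```

View pics/w7c.png

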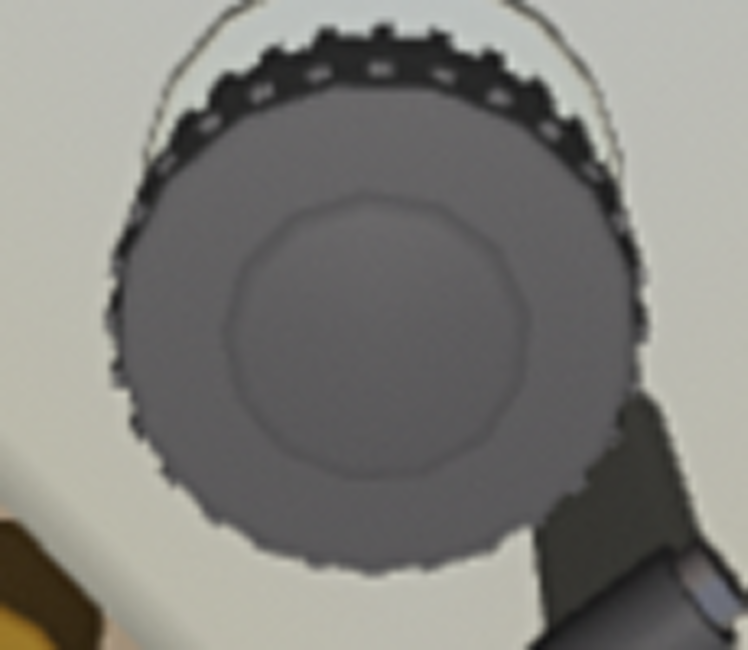

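```bash
python3 - <<'E'
from h import *
import pickle; d=pickle.load(open("w7.pkl","rb")); s=observe(); Rt=s["tool_rot"]; p=s["position"]
R=np.asarray(d["R"]); cam=-R.T@d["t"]; print(p,"cam in tool",Rt.T@(cam-p),"axis",Rt.T@R[2],"xaxis",Rt.T@R[0])
q=ray(d,(257.85,226.8),.1375); print(q, Rt.T@(q-p), s["qvel"].round(2))
E
```

```text
[0.49510356 0.02311748 0.17404622] cam in tool [ 0.00147365 -0.0641624  -0.12996289] axis [0.00116948 0.2582972  0.96606479] xaxis [ 9.99998563e-01  8.83856919e-04 -1.44687127e-03]
[0.49652799 0.02262778 0.1375    ] [-0.00093566 -0.00119467  0.03654576] [-0.02 -0.74 -1.34  0.09  0.02 -0.03]
```

Request:
{"fn": "jog_arm", "kwargs": {
  "dr": [
    [0,0,0],
    [0,0,0],
    [0,0,0],
    [0,0,0],
    [0,0,0],
    [0,0,0],
    [0,0,0],
    [0,0,0],
    [0,0,0],
    [0,0,0]
  ],
  "slide": [
    [-0.001,0,0.01],
    [0,0,0.01],
    [0,0,0.007],
    [0,0,0],
    [0,0,0],
    [0,0,0],
    [0,0,0],
    [0,0,0],
    [0,0,0],
    [0,0,0]
  ],
  "gripper": [1,1,1,1,1,1,1,1,1,1]
}}

```text
time_s: 11.75
position: [0.4964, 0.0235, 0.1466]
tool_rot: [[-0.837, -0.547, 0.0], [-0.547, 0.837, -0.0], [-0.0, -0.0, -1.0]]
ft_force: [0.2, 0.1, 0.5]
grip_width: 0.0856
```

```bash
python3 - <<'E'
from h import *
import pickle
d=viewer.get_image("wrist"); cv2.imwrite("pics/w8.png",cv2.resize(d["pixels"],None,fx=1.5,fy=1.5,interpolation=cv2.INTER_CUBIC))
pickle.dump(d,open("w8.pkl","wb"))
s=observe(); print(s["position"],s["tool_rot"],s["qvel"].round(2)); Rt=s["tool_rot"]; p=s["position"]
R=np.asarray(d["R"]); cam=-R.T@d["t"]; print(p,"cam in tool",Rt.T@(cam-p),"axis",Rt.T@R[2],"xaxis",Rt.T@R[0])
E
```

```text
[0.49634614 0.02350796 0.14657582] [[-8.37243961e-01 -5.46829534e-01  1.06066426e-04]
 [-5.46829537e-01  8.37243965e-01 -7.32561371e-06]
 [-8.47976133e-05 -6.41335806e-05 -9.99999994e-01]] [ 0.05  0.11  0.02 -0.12 -0.02  0.06]
[0.49634614 0.02350796 0.14657582] cam in tool [ 0.00116297 -0.0644469  -0.13101502] axis [-4.86682112e-04  2.56716235e-01  9.66486698e-01] xaxis [9.99999585e-01 8.69437403e-04 2.72619596e-04]
```

View pics/w8.png

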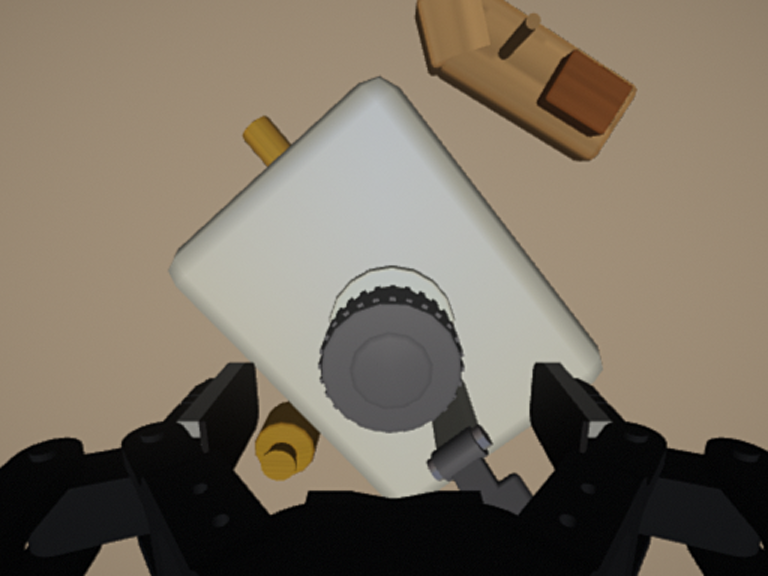

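```bash
python3 - <<'E'
from h import *
import pickle
d=pickle.load(open("w8.pkl","rb")); s=observe(); Rt=s["tool_rot"]; p=s["position"]
im=d["pixels"][180:300,200:330]; cv2.imwrite("pics/w8c.png",cv2.resize(im,None,fx=6,fy=6,interpolation=cv2.INTER_CUBIC))
print(((proj(d,[p[0],p[1],.1375])[0]-[200,180])*6))
q=ray(d,(391/1.5,369.5/1.5),.1375); print(q,Rt.T@(q-p))
E
```

```text
[360.94830081 412.77483075]
[0.49686084 0.02224787 0.1375    ] [ 0.0002589  -0.00133587  0.00907588]
```

View pics/w8c.png

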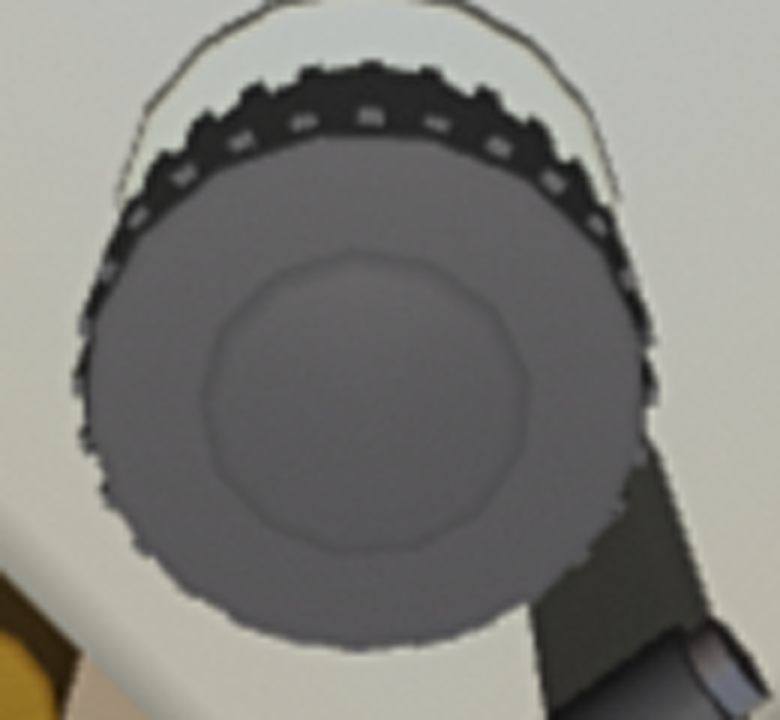

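Request:
{"fn": "jog_arm", "kwargs": {
  "dr": [
    [0,0,0],
    [0,0,0],
    [0,0,0],
    [0,0,0],
    [0,0,0],
    [0,0,0],
    [0,0,0],
    [0,0,0],
    [0,0,0],
    [0,0,0]
  ],
  "slide": [
    [-0.0005,-0.001,0.01],
    [0,0,0.01],
    [0,0,0.0096],
    [0,0,0],
    [0,0,0],
    [0,0,0],
    [0,0,0],
    [0,0,0],
    [0,0,0],
    [0,0,0]
  ],
  "gripper": [1,1,1,1,0.6,0.3,0,-0.1,-0.1,-0.1],
  "force": 30
}}

```text
time_s: 12.8
position: [0.4977, 0.023, 0.1174]
tool_rot: [[-0.837, -0.547, 0.001], [-0.547, 0.837, 0.0], [-0.001, -0.001, -1.0]]
ft_force: [1.9, 1.4, 5.5]
grip_width: 0.0473
```

```bash
python3 - <<'E'
from h import *
d=viewer.get_image("wrist"); cv2.imwrite("pics/w9.png",cv2.resize(d["pixels"],None,fx=1.5,fy=1.5,interpolation=cv2.INTER_CUBIC))
s=observe(); print(s["ft_force"],s["tool_rot"].T@s["ft_force"],s["wrist_torque"],s["position"],s["grip_width"])
E
```

```text
[2.61080703 1.91020724 5.83677035] [-3.23785335  0.16711529 -5.83279275] [ 0.28389431 -0.19641313 -0.05122765] [0.49774526 0.02302277 0.11738354] 0.047242941393895475
```

View pics/w9.png

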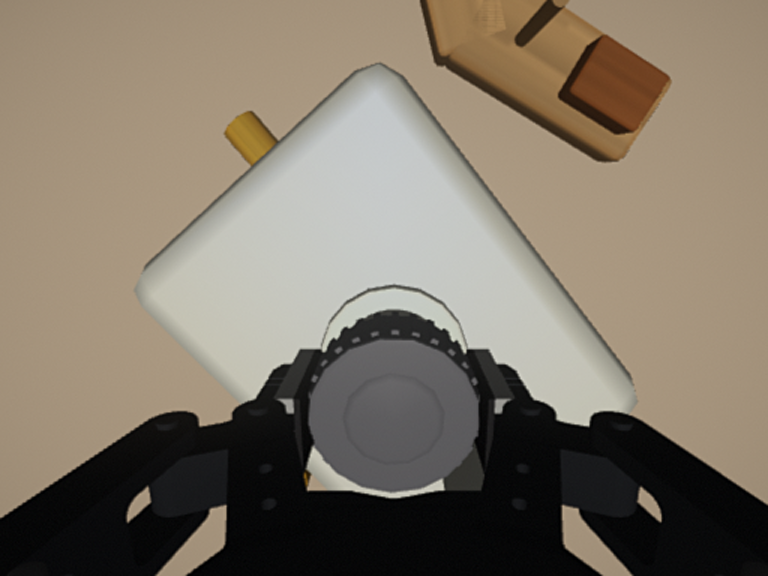

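Request:
{"fn": "jog_arm", "kwargs": {
  "dr": [
    [0,0,-0.02],
    [0,0,-0.02],
    [0,0,-0.02],
    [0,0,-0.02],
    [0,0,-0.02],
    [0,0,-0.02],
    [0,0,-0.02],
    [0,0,-0.02],
    [0,0,-0.02],
    [0,0,-0.02]
  ],
  "slide": [
    [-0.0003,0,0],
    [0,0,0],
    [0,0,0],
    [0,0,0],
    [0,0,-0.0001],
    [0,0,0],
    [0,0,0],
    [0,0,0],
    [0,0,0],
    [0,0,-0.0001]
  ],
  "gripper": [-0.1,-0.1,-0.1,-0.1,-0.1,-0.1,-0.1,-0.1,-0.1,-0.1],
  "force": 30
}}

```text
time_s: 13.85
position: [0.4977, 0.023, 0.1175]
tool_rot: [[-0.712, -0.703, 0.001], [-0.703, 0.712, -0.0], [-0.0, -0.001, -1.0]]
ft_force: [0.3, 1.5, 6.0]
grip_width: 0.0471
```

```bash
cat > st.py <<'E'
from h import *
R=[observe() for _ in range(1)]
s=R[-1]; T=s["tool_rot"]
print("t",s["time_s"],"Ftool",(T.T@s["ft_force"]).round(2),"Mz",s["wrist_torque"].round(3),"yaw",np.degrees(np.arctan2(T[1,0],T[0,0])).round(2),s["position"].round(4),s["grip_width"].round(4),"effort6",s["joint_efforts"][5].round(3),s["qvel"][5].round(2))
E
python3 st.py; python3 st.py
```

```text
Traceback (most recent call last):
  File "st.py", line 4, in <module>
    print("t",s["time_s"],"Ftool",(T.T@s["ft_force"]).round(2),"Mz",s["wrist_torque"].round(3),"yaw",np.degrees(np.arctan2(T[1,0],T[0,0])).round(2),s["position"].round(4),s["grip_width"].round(4),"effort6",s["joint_efforts"][5].round(3),s["qvel"][5].round(2))
                                                                                                                                                                           ^^^^^^^^^^^^^^^^^^^^^
AttributeError: 'float' object has no attribute 'round'
Traceback (most recent call last):
  File "st.py", line 4, in <module>
    print("t",s["time_s"],"Ftool",(T.T@s["ft_force"]).round(2),"Mz",s["wrist_torque"].round(3),"yaw",np.degrees(np.arctan2(T[1,0],T[0,0])).round(2),s["position"].round(4),s["grip_width"].round(4),"effort6",s["joint_efforts"][5].round(3),s["qvel"][5].round(2))
                                                                                                                                                                           ^^^^^^^^^^^^^^^^^^^^^
AttributeError: 'float' object has no attribute 'round'
```

```bash
sed -i 's/s\["grip_width"\].round(4)/round(s["grip_width"],4)/' st.py; python3 st.py; python3 st.py
```

```text
t 13.85 Ftool [-1.27  0.84 -5.96] Mz [ 0.199 -0.04  -0.181] yaw -135.36 [0.4977 0.023  0.1175] 0.0471 effort6 0.107 -11.23
t 13.85 Ftool [-1.27  0.84 -5.96] Mz [ 0.199 -0.04  -0.181] yaw -135.36 [0.4977 0.023  0.1175] 0.0471 effort6 0.107 -11.23
```

Torque is about -0.18 N m while turning, as the drag should give. I continue with coarse steps while still well short of 1.2 rad.

Request:
{"fn": "jog_arm", "kwargs": {
  "dr": [
    [0,0,-0.04],
    [0,0,-0.04],
    [0,0,-0.04],
    [0,0,-0.04],
    [0,0,-0.04],
    [0,0,-0.04],
    [0,0,-0.04],
    [0,0,-0.04],
    [0,0,-0.04],
    [0,0,-0.04]
  ],
  "slide": [
    [0,0,0],
    [0,0,-0.0001],
    [0,0,0],
    [0,0,-0.0001],
    [0,0,0],
    [0,0,0],
    [0,0,-0.0001],
    [0,0,0],
    [0,0,-0.0001],
    [0,0,0]
  ],
  "gripper": [-0.1,-0.1,-0.1,-0.1,-0.1,-0.1,-0.1,-0.1,-0.1,-0.1]
}}

```text
time_s: 14.85
position: [0.4977, 0.023, 0.1179]
tool_rot: [[-0.381, -0.925, 0.001], [-0.925, 0.381, -0.0], [0.0, -0.001, -1.0]]
ft_force: [-0.0, -0.2, 5.0]
grip_width: 0.0471
```

```bash
python3 st.py
```

```text
t 14.85 Ftool [ 0.22 -0.09 -4.99] Mz [ 0.071  0.048 -0.164] yaw -112.4 [0.4977 0.023  0.1179] 0.0471 effort6 0.37 -22.74
```

Request:
{"fn": "jog_arm", "kwargs": {
  "dr": [
    [0,0,-0.04],
    [0,0,-0.04],
    [0,0,-0.04],
    [0,0,-0.04],
    [0,0,-0.04],
    [0,0,-0.04],
    [0,0,-0.04],
    [0,0,-0.04],
    [0,0,-0.04],
    [0,0,-0.04]
  ],
  "slide": [
    [0,0,0],
    [0,0,-0.0001],
    [0,0,0],
    [0,0,-0.0001],
    [0,0,0],
    [0,0,0],
    [0,0,-0.0001],
    [0,0,0],
    [0,0,-0.0001],
    [0,0,0]
  ],
  "gripper": [-0.1,-0.1,-0.1,-0.1,-0.1,-0.1,-0.1,-0.1,-0.1,-0.1]
}}

```text
time_s: 15.85
position: [0.4977, 0.0229, 0.1183]
tool_rot: [[0.009, -1.0, 0.001], [-1.0, -0.009, -0.0], [0.0, -0.001, -1.0]]
ft_force: [1.0, 0.2, 6.6]
grip_width: 0.0471
```

```bash
python3 st.py; python3 - <<'E'
from h import *
d=viewer.get_image("wrist"); cv2.imwrite("pics/w10.png",cv2.resize(d["pixels"],None,fx=1.5,fy=1.5,interpolation=cv2.INTER_CUBIC))
E
```

```text
t 15.85 Ftool [-0.15 -1.01 -6.58] Mz [-0.007 -0.06  -0.105] yaw -89.48 [0.4977 0.0229 0.1183] 0.0471 effort6 0.37 -22.65
```

View pics/w10.png

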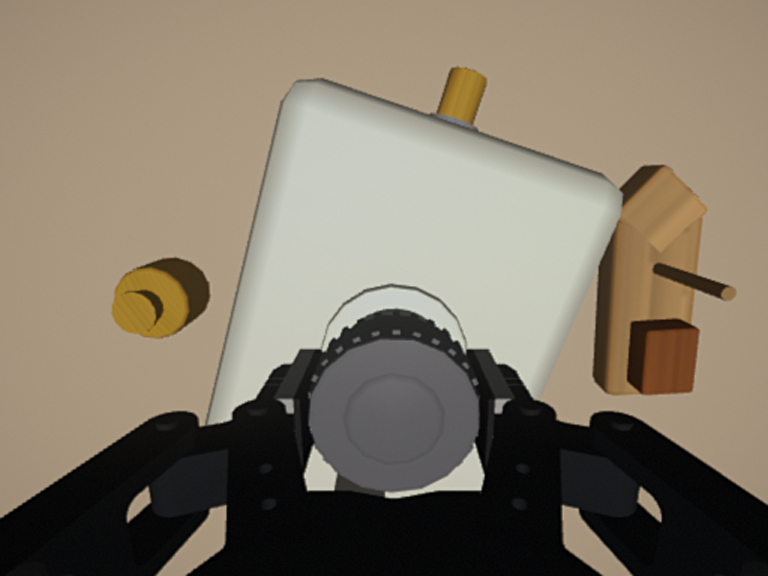

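Now I take fine steps with a torque check after each one.

Request:
{"fn": "jog_arm", "kwargs": {
  "dr": [
    [0,0,-0.02],
    [0,0,-0.02],
    [0,0,-0.02],
    [0,0,-0.02],
    [0,0,0],
    [0,0,0],
    [0,0,0],
    [0,0,0],
    [0,0,0],
    [0,0,0]
  ],
  "slide": [
    [0,0,0],
    [0,0,0],
    [0,0,-0.0001],
    [0,0,0],
    [0,0,0],
    [0,0,0],
    [0,0,0],
    [0,0,0],
    [0,0,0],
    [0,0,0]
  ],
  "gripper": [-0.1,-0.1,-0.1,-0.1,-0.1,-0.1,-0.1,-0.1,-0.1,-0.1]
}}

```text
time_s: 16.9
position: [0.4977, 0.0229, 0.1184]
tool_rot: [[0.087, -0.996, 0.001], [-0.996, -0.087, -0.0], [0.001, -0.001, -1.0]]
ft_force: [-1.3, 0.8, 6.4]
grip_width: 0.0473
```

```bash
python3 st.py
```

```text
t 16.9 Ftool [-0.86  1.2  -6.45] Mz [-0.002  0.029 -0.161] yaw -84.99 [0.4977 0.0229 0.1184] 0.0473 effort6 -0.15 -0.04
```

Request:
{"fn": "jog_arm", "kwargs": {
  "dr": [
    [0,0,-0.02],
    [0,0,-0.02],
    [0,0,-0.02],
    [0,0,-0.02],
    [0,0,0],
    [0,0,0],
    [0,0,0],
    [0,0,0],
    [0,0,0],
    [0,0,0]
  ],
  "slide": [
    [0,0,0],
    [0,0,0],
    [0,0,-0.0001],
    [0,0,0],
    [0,0,0],
    [0,0,0],
    [0,0,0],
    [0,0,0],
    [0,0,0],
    [0,0,0]
  ],
  "gripper": [-0.1,-0.1,-0.1,-0.1,-0.1,-0.1,-0.1,-0.1,-0.1,-0.1]
}}

```text
time_s: 17.9
position: [0.4977, 0.0228, 0.1185]
tool_rot: [[0.167, -0.986, 0.001], [-0.986, -0.167, -0.001], [0.001, -0.0, -1.0]]
ft_force: [-0.0, -0.0, 5.0]
grip_width: 0.0467
```

```bash
python3 st.py
```

```text
t 17.9 Ftool [ 0.04  0.02 -4.99] Mz [-0.039  0.009 -0.203] yaw -80.4 [0.4977 0.0228 0.1185] 0.0467 effort6 -0.15 0.05
```

At rest, joint 6 effort reads a clean -0.15 N m, which equals the drag, so it makes a good stop detector.

Request:
{"fn": "jog_arm", "kwargs": {
  "dr": [
    [0,0,-0.02],
    [0,0,-0.02],
    [0,0,-0.02],
    [0,0,-0.02],
    [0,0,0],
    [0,0,0],
    [0,0,0],
    [0,0,0],
    [0,0,0],
    [0,0,0]
  ],
  "slide": [
    [0,0,0],
    [0,0,0],
    [0,0,-0.0001],
    [0,0,0],
    [0,0,0],
    [0,0,0],
    [0,0,0],
    [0,0,0],
    [0,0,0],
    [0,0,0]
  ],
  "gripper": [-0.1,-0.1,-0.1,-0.1,-0.1,-0.1,-0.1,-0.1,-0.1,-0.1]
}}

```text
time_s: 18.9
position: [0.4977, 0.0228, 0.1186]
tool_rot: [[0.245, -0.97, 0.001], [-0.97, -0.245, -0.001], [0.001, -0.0, -1.0]]
ft_force: [-0.1, -0.1, 5.6]
grip_width: 0.0471
```

```bash
python3 st.py
```

```text
t 18.9 Ftool [ 0.04  0.11 -5.58] Mz [ 0.006 -0.003 -0.159] yaw -75.82 [0.4977 0.0228 0.1186] 0.0471 effort6 -0.15 -0.04
```

Request:
{"fn": "jog_arm", "kwargs": {
  "dr": [
    [0,0,-0.02],
    [0,0,-0.02],
    [0,0,-0.02],
    [0,0,-0.02],
    [0,0,0],
    [0,0,0],
    [0,0,0],
    [0,0,0],
    [0,0,0],
    [0,0,0]
  ],
  "slide": [
    [0,0,0],
    [0,0,0],
    [0,0,-0.0001],
    [0,0,0],
    [0,0,0],
    [0,0,0],
    [0,0,0],
    [0,0,0],
    [0,0,0],
    [0,0,0]
  ],
  "gripper": [-0.1,-0.1,-0.1,-0.1,-0.1,-0.1,-0.1,-0.1,-0.1,-0.1]
}}

```text
time_s: 19.9
position: [0.4977, 0.0228, 0.1187]
tool_rot: [[0.322, -0.947, 0.001], [-0.947, -0.322, -0.001], [0.001, -0.0, -1.0]]
ft_force: [-0.2, -0.1, 5.7]
grip_width: 0.047
```

```bash
python3 st.py
```

```text
t 19.9 Ftool [ 0.06  0.19 -5.72] Mz [ 0.011  0.04  -0.117] yaw -71.24 [0.4977 0.0228 0.1187] 0.047 effort6 -0.15 0.05
```

Request:
{"fn": "jog_arm", "kwargs": {
  "dr": [
    [0,0,-0.02],
    [0,0,-0.02],
    [0,0,-0.02],
    [0,0,-0.02],
    [0,0,0],
    [0,0,0],
    [0,0,0],
    [0,0,0],
    [0,0,0],
    [0,0,0]
  ],
  "slide": [
    [0,0,0],
    [0,0,0],
    [0,0,-0.0001],
    [0,0,0],
    [0,0,0],
    [0,0,0],
    [0,0,0],
    [0,0,0],
    [0,0,0],
    [0,0,0]
  ],
  "gripper": [-0.1,-0.1,-0.1,-0.1,-0.1,-0.1,-0.1,-0.1,-0.1,-0.1]
}}

```text
time_s: 20.9
position: [0.4977, 0.0228, 0.1187]
tool_rot: [[0.396, -0.918, 0.0], [-0.918, -0.396, -0.001], [0.001, -0.0, -1.0]]
ft_force: [-0.2, -1.4, 6.3]
grip_width: 0.0469
```

```bash
python3 st.py
```

```text
t 20.9 Ftool [ 1.24  0.7  -6.34] Mz [-0.087  0.005 -0.331] yaw -66.64 [0.4977 0.0228 0.1187] 0.0469 effort6 -0.286 -0.03
```

Joint 6 effort jumped from -0.15 to -0.286 N m after about 1.40 rad, within the allowed 1.2-2.6, so this is likely the stop. The jaws are near the hinge post side, so I rule out finger contact by letting go and feeling again gently from another grasp angle.

Request:
{"fn": "jog_arm", "kwargs": {
  "dr": [
    [0,0,0],
    [0,0,0],
    [0,0,0],
    [0,0,0],
    [0,0,0],
    [0,0,0],
    [0,0,0],
    [0,0,0],
    [0,0,0],
    [0,0,0]
  ],
  "slide": [
    [0,0,0],
    [0,0,0],
    [0,0,0],
    [0,0,0],
    [0,0,0],
    [0,0,0],
    [0,0,0],
    [0,0,0],
    [0,0,0],
    [0,0,0]
  ],
  "gripper": [0.2,0.5,0.8,0.8,0.8,0.8,0.8,0.8,0.8,0.8]
}}

```text
time_s: 21.9
position: [0.4975, 0.0231, 0.1184]
tool_rot: [[0.397, -0.918, 0.0], [-0.918, -0.397, 0.0], [-0.0, -0.0, -1.0]]
ft_force: [-0.5, -0.4, -0.5]
grip_width: 0.0767
```

```bash
python3 st.py; python3 - <<'E'
from h import *
d=viewer.get_image("wrist"); cv2.imwrite("pics/w11.png",cv2.resize(d["pixels"],None,fx=1.5,fy=1.5,interpolation=cv2.INTER_CUBIC))
E
```

```text
t 21.9 Ftool [0.16 0.59 0.5 ] Mz [ 0.009  0.005 -0.001] yaw -66.63 [0.4975 0.0231 0.1184] 0.0767 effort6 -0.0 0.02
```

View pics/w11.png

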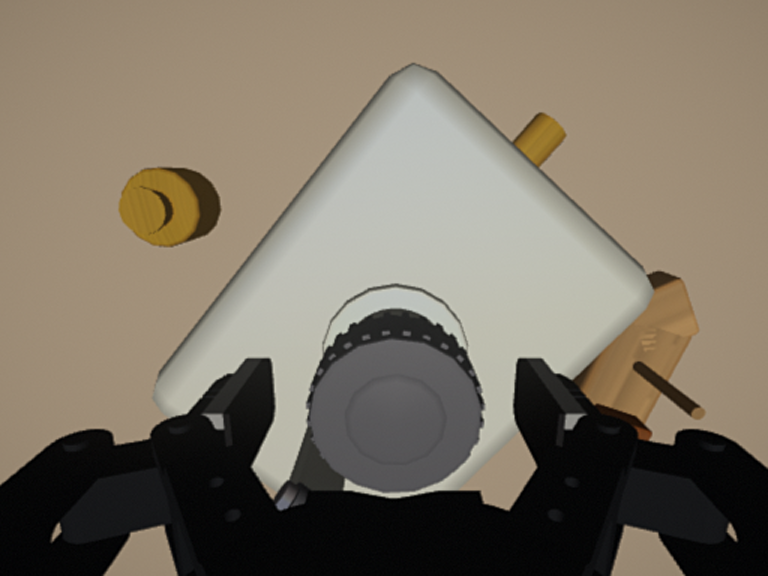

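Request:
{"fn": "jog_arm", "kwargs": {
  "dr": [
    [0,0,0.12],
    [0,0,0.12],
    [0,0,0.12],
    [0,0,0.12],
    [0,0,0.12],
    [0,0,0.12],
    [0,0,0.12],
    [0,0,0.12],
    [0,0,0],
    [0,0,0]
  ],
  "slide": [
    [0,0,0],
    [0,0,0],
    [0,0,0],
    [0,0,0],
    [0,0,0],
    [0,0,0],
    [0,0,0],
    [0,0,0],
    [0,0,0],
    [0,0,0]
  ],
  "gripper": [0.8,0.8,0.8,0.8,0.8,0.8,0.8,0.8,0.8,0.8]
}}

```text
time_s: 22.95
position: [0.4976, 0.0231, 0.1184]
tool_rot: [[-0.522, -0.853, -0.0], [-0.853, 0.522, -0.0], [0.0, 0.0, -1.0]]
ft_force: [-0.6, -1.0, -0.2]
grip_width: 0.0768
```

Request:
{"fn": "jog_arm", "kwargs": {
  "dr": [
    [0,0,0],
    [0,0,0],
    [0,0,0],
    [0,0,0],
    [0,0,0],
    [0,0,0],
    [0,0,0],
    [0,0,0],
    [0,0,0],
    [0,0,0]
  ],
  "slide": [
    [0,0,0],
    [0,0,0],
    [0,0,0],
    [0,0,0],
    [0,0,0],
    [0,0,0],
    [0,0,0],
    [0,0,0],
    [0,0,0],
    [0,0,0]
  ],
  "gripper": [0.6,0.4,0.2,0,-0.1,-0.1,-0.1,-0.1,-0.1,-0.1],
  "force": 30
}}

```text
time_s: 23.95
position: [0.4976, 0.0231, 0.1185]
tool_rot: [[-0.525, -0.851, 0.0], [-0.851, 0.525, -0.0], [-0.0, -0.0, -1.0]]
ft_force: [-1.8, 0.1, 3.9]
grip_width: 0.0472
```

```bash
python3 st.py
```

```text
t 23.95 Ftool [ 0.87  1.61 -3.87] Mz [0.048 0.089 0.036] yaw -121.63 [0.4976 0.0231 0.1185] 0.0472 effort6 0.001 0.1
```

Request:
{"fn": "jog_arm", "kwargs": {
  "dr": [
    [0,0,-0.01],
    [0,0,-0.01],
    [0,0,-0.01],
    [0,0,-0.01],
    [0,0,-0.01],
    [0,0,-0.01],
    [0,0,0],
    [0,0,0],
    [0,0,0],
    [0,0,0]
  ],
  "slide": [
    [0,0,0],
    [0,0,0],
    [0,0,0],
    [0,0,0],
    [0,0,0],
    [0,0,0],
    [0,0,0],
    [0,0,0],
    [0,0,0],
    [0,0,0]
  ],
  "gripper": [-0.1,-0.1,-0.1,-0.1,-0.1,-0.1,-0.1,-0.1,-0.1,-0.1]
}}

```text
time_s: 24.95
position: [0.4976, 0.0231, 0.1185]
tool_rot: [[-0.473, -0.881, 0.0], [-0.881, 0.473, -0.0], [-0.0, -0.0, -1.0]]
ft_force: [-0.7, 1.3, 4.9]
grip_width: 0.0473
```

```bash
python3 st.py
```

```text
t 24.95 Ftool [-0.82  1.25 -4.95] Mz [ 0.014  0.129 -0.173] yaw -118.2 [0.4976 0.0231 0.1185] 0.0473 effort6 -0.163 -0.08
```

Request:
{"fn": "jog_arm", "kwargs": {
  "dr": [
    [0,0,-0.01],
    [0,0,-0.01],
    [0,0,-0.01],
    [0,0,0],
    [0,0,0],
    [0,0,0],
    [0,0,0],
    [0,0,0],
    [0,0,0],
    [0,0,0]
  ],
  "slide": [
    [0,0,0],
    [0,0,0],
    [0,0,0],
    [0,0,0],
    [0,0,0],
    [0,0,0],
    [0,0,0],
    [0,0,0],
    [0,0,0],
    [0,0,0]
  ],
  "gripper": [-0.1,-0.1,-0.1,-0.1,-0.1,-0.1,-0.1,-0.1,-0.1,-0.1]
}}

```text
time_s: 25.95
position: [0.4976, 0.0231, 0.1184]
tool_rot: [[-0.446, -0.895, -0.0], [-0.895, 0.446, -0.0], [0.0, -0.0, -1.0]]
ft_force: [-0.4, -0.0, 5.2]
grip_width: 0.0475
```

```bash
python3 st.py
```

```text
t 25.95 Ftool [ 0.19  0.36 -5.23] Mz [-0.086  0.091 -0.257] yaw -116.48 [0.4976 0.0231 0.1184] 0.0475 effort6 -0.247 0.01
```

Away from the post, the torque again climbs past the drag along the neck's spring: -0.163 then -0.247 N m for 0.03 rad more. That confirms the stop. I let go and lift clear.

Request:
{"fn": "jog_arm", "kwargs": {
  "dr": [
    [0,0,0],
    [0,0,0],
    [0,0,0],
    [0,0,0],
    [0,0,0],
    [0,0,0],
    [0,0,0],
    [0,0,0],
    [0,0,0],
    [0,0,0]
  ],
  "slide": [
    [0,0,0],
    [0,0,0],
    [0,0,0],
    [0,0,0],
    [0,0,0],
    [0,0,-0.02],
    [0,0,-0.03],
    [0,0,-0.03],
    [0,0,-0.03],
    [0,0,-0.03]
  ],
  "gripper": [0.2,0.5,0.8,0.8,0.8,0.8,0.8,0.8,0.8,0.8]
}}

```text
time_s: 26.95
position: [0.4973, 0.0232, 0.2597]
tool_rot: [[-0.446, -0.895, -0.0], [-0.895, 0.446, 0.0], [-0.0, 0.0, -1.0]]
ft_force: [0.4, -0.2, 0.2]
grip_width: 0.077
```

Request:
{"fn": "jog_arm", "kwargs": {
  "dr": [
    [0,0,0],
    [0,0,0],
    [0,0,0],
    [0,0,0],
    [0,0,0],
    [0,0,0],
    [0,0,0],
    [0,0,0],
    [0,0,0],
    [0,0,0]
  ],
  "slide": [
    [0,0,-0.03],
    [0,0,0],
    [0,0,0],
    [0,0,0],
    [0,0,0],
    [0,0,0],
    [0,0,0],
    [0,0,0],
    [0,0,0],
    [0,0,0]
  ],
  "gripper": [0.8,0.8,0.8,0.8,0.8,0.8,0.8,0.8,0.8,0.8]
}}

```text
time_s: 27.95
position: [0.4976, 0.0231, 0.2884]
tool_rot: [[-0.446, -0.895, 0.0], [-0.895, 0.446, 0.0], [-0.0, 0.0, -1.0]]
ft_force: [-0.3, -0.0, 0.6]
grip_width: 0.0772
```

```bash
python3 st.py; python3 - <<'E'
from h import *
d=viewer.get_image("wrist"); a=cv2.resize(d["pixels"],(400,300))
t=viewer.get_image("top")["pixels"]; s=viewer.get_image("scene")["pixels"]
cv2.imwrite("pics/e1.png",cv2.resize(d["pixels"],None,fx=1.5,fy=1.5))
cv2.imwrite("pics/e2.png",cv2.resize(s[100:260,150:380],None,fx=3.4,fy=3.4,interpolation=cv2.INTER_CUBIC))
cv2.imwrite("pics/e3.png",t)
E
```

```text
t 27.95 Ftool [ 0.16  0.23 -0.62] Mz [ 0.039  0.008 -0.012] yaw -116.48 [0.4976 0.0231 0.2884] 0.0772 effort6 0.0 -0.07
```

View pics/e1.png

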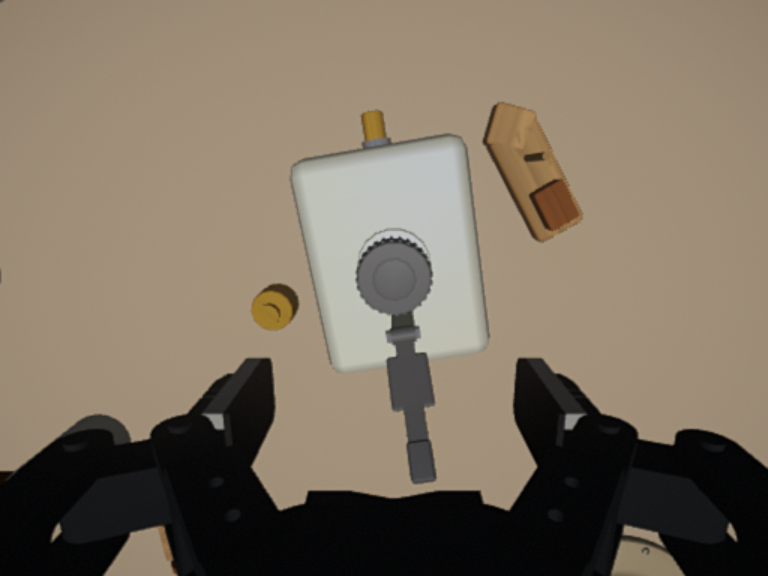

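View pics/e2.png

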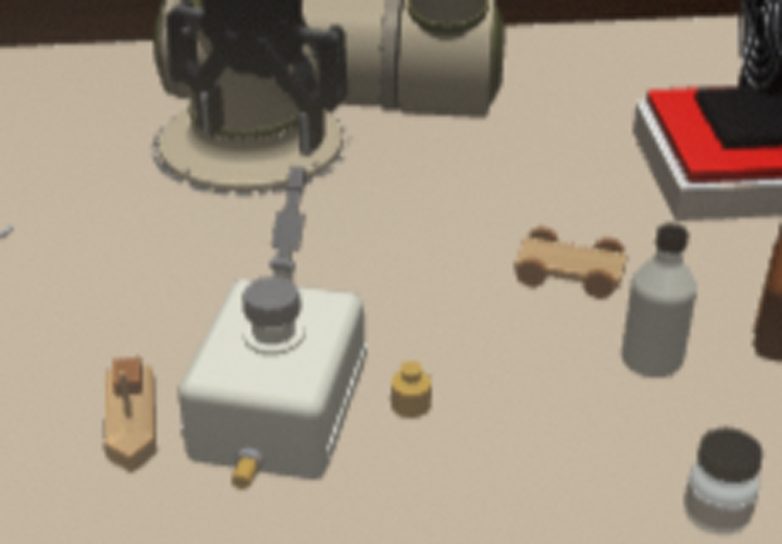

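View pics/e3.png

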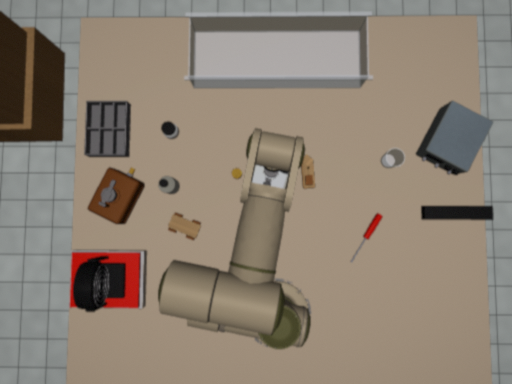

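The tab leans all the way back (wrist 420,460), the cap is free, the gripper is clear, and the bystanders are where they were in the top view. I hand the job in.

```bash
python3 -c "
from rig import env
print(env.close_job())"
```

```text
the job is handed in; nothing more can be done
None
```

I opened the white tank's vent and handed the job in at about 28 s. The hand-in itself reports no verdict.

- **Tab:** I gripped its free end, swung it over the hinge and pressed it gently onto its back stop. The wrist image fits 2.4 rad within about 1–2 pixels, and it stayed there after release.
- **Cap:** I unscrewed it anticlockwise about 1.4 rad in one grasp. The turning torque then rose from 0.15 N m (the drag) to about 0.29 N m by joint 6 effort; the noisier wrist reading was 0.33 N m.
- **Stop check:** I let go, gripped again away from the hinge post and felt once more, stopping at about 0.25 N m. The torque climbed like the neck's spring, so this was the stop and not a finger touching the post. The highest reading I took is well under the 0.5 N m limit.
- **Last look:** After I let go and lifted clear, force and torque read about zero. The bystanders look unmoved in the scene and top views.

**Disagreement:** The cameras and the arm put the cap's axis 1–3 mm apart. The first grasp pushed sideways with only about 3 N, so it did no harm. I did not measure the cap's final height separately.

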